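# Tighten the monitor-arm mount's nut with a break-over torque wrench

### The arm

A 6-joint arm with a two-finger parallel gripper is mounted at the origin on the work surface; the furniture and walls round the work are solid. World frame = base frame: x ahead of the robot, y to its left, z up, the work surface at z = 0. Lengths are in m, angles in rad, forces in N, time in s.
With the tool pointing down it reaches from about 0.275 to 0.875 m from the base axis. Payload 12.5 kg.
Tool frame: the origin (TCP) lies on the centre line of the jaws, within the pads' length; the fingertips stand r.finger_overhang ahead of it and the grasp point (between the pads) lies 3 mm ahead of it (r.finger_overhang is the distance from the TCP to the fingertips, in m); z points along the fingers, y is the direction in which the jaws open and shut (so a half turn about z gives the same grasp; the last joint's range is limited). The gripper opens to 85 mm and grips with 20 to 120 N. Pads are 22 mm wide; open, the fingers measure 114 mm over their backs; the gripper's body (76 mm by 85 mm) begins 54 mm behind the grasp point. The pads swing forward as they close: fully open they stand 13 mm farther back than shut.
Start: joints at [-1.264, 0.351, 1.652, -0, 1.139, -0.085], TCP at [0.21, -0.508, 0.253] pointing down, gripper open.
Joint ranges: [-2.75, 2.75], [-0.79, 2.1], [0.01, 2.65], [-1.57, 4.71], [0.07, 3.14], [-2.87, 2.87]. Speed limits (rad/s): [2.22, 2.22, 2.79, 3.14, 3.14, 3.14].

### API

Orientations are given as a unit quaternion [x, y, z, w].
In Python, from cell import r, optics gives the robot as it stands. The module is installed in compiled form; this text tells all that it offers. Calls block until the motion is done:
- r.move_to(position, orientation): joint-space move of the TCP to a pose.
- r.move_linear(position, rot=None, vel=0.15): straight line of the TCP; rot=None keeps the orientation; vel is the mean speed in m/s.
- r.set_joints(angles): joint-space move.
- r.set_gripper(opening, squeeze=None): opening from 0.0 (shut) to 1.0 (fully open); squeeze is the grip in N (None keeps the last); returns when the fingers have stopped.
- r.sleep(seconds).
- r.inverse_kinematics(position, orientation): joint angles nearest the present ones, or None.
- optics.get_image(name): name is "scene" or "top"; returns a dict with "pixels" (480x640x3 uint8, red, green, blue), "depth" (480x640 float32, m along the optical axis (not along the pixel's ray), 0 where there is no reading), "fx", "fy", "cx", "cy" (pixels), "camera_from_world" (4x4, takes a point from world to camera coordinates). Camera axes: x right, y down, z forward; pixel columns grow to the right and rows downward; lengths in m; the calibration is good to about 2 mm. A picture is of the moment at which its call begins.
A pose or a line that the arm cannot do raises r.PlanningError and nothing moves.
- r.hand_in(): hands the job in, once; it reports no verdict.
Readings, each from a call of its own:
- r.current_t(): time.
- r.current_q(): joint angles.
- r.current_qvel(): joint speeds.
- r.current_effort(): joint torques, N m.
- r.current_tool_pos(): TCP position.
- r.current_ee_rot(): TCP orientation.
- r.current_contact_force(): force on the tool from outside, world axes, zero at the start.
- r.current_torque(): the same for the moment, N m.
- r.current_opening(): opening from 0.0 (shut) to 1.0 (fully open).
Only numpy, scipy, OpenCV 4.12 (cv2) and the standard library are available. Lean on these libraries where they do the work, as an engineer would, in place of code of your own. Each camera call takes 0.05 s, during which the arm holds its last target. There are 200 camera calls.

### The job

The monitor-arm mount stands on the desk with its big hexagon nut only finger-tight. Set the torque wrench's ring over the nut, gently and right down onto the washer, and turn it clockwise by the grip until the wrench breaks over at its hinge; stop right there, since pushing on until the folded handle meets its stop would overtighten the nut and crush the desk top. Then ease off so that the handle springs straight, let go and leave the wrench sitting on the nut, with the paperweight, mug and calculator where they are.

Things in the scene. Friction and masses are not known exactly. Their poses are not given: they have to be found in the camera images.
- mount: Monitor-arm mount, fixed on the desk: dark steel base plate 130 x 100 mm (its x, y) and 10 mm high, in its middle a round boss of 66 mm diameter (86 mm at its foot) with a washer of 63 mm diameter on it. A threaded tube of 23 mm diameter stands through washer and nut, its end 80 mm above the desk. Origin: middle of the underside, z up.
- washer (a point): Middle of the washer's top face, on the nut's axis, 37 mm above the desk.
- nut_top (a point): Middle of the top of the steel hexagon nut on the washer: 36 mm across flats, 28 mm high, top edge chamfered 2.5 mm. The point's x axis is square to one flat and turns with the nut. Clockwise (from above) the nut turns with about 0.3 N m of drag until it is home, somewhere between 10 and 30 degrees from its start, how far is not known; there it stops dead.
- wrench: Torque wrench, lying flat at the start; this is its ring: 55 mm outer diameter, 32 mm high, hexagonal through hole 37.2 mm across flats (0.6 mm play a side), mouth 1.5 mm wider a side for 3 mm. Origin on the ring's axis at its underside, x along the handle, z up. One flat is square to x: it fits the nut at six yaws, 60 degrees apart, within 3 degrees.
- shank (a point): On the wrench 81 mm along x from the ring's axis, 13 mm above the underside: its centre of mass (about 0.4 kg in all), on a flat-sided bar 18 mm wide and 20 mm high that reaches from 67 to 133 mm from the axis. Let go on the nut, the wrench droops by up to 0.15 rad towards its handle, in the play of the hexagon; the ring's middle then rises up to 4 mm.
- grip (a point): Middle of the black rubber grip at the end of the wrench's handle, 13 mm above the underside and 187 mm from the ring's axis while straight. The grip is round, 26 mm in diameter, 140 to 240 mm from the axis; the end cap ends at 254 mm.
- handle (a joint): Fold of the handle at its hinge pin, 52 mm from the ring's axis, rad: 0 straight, growing as the handle folds clockwise (from above), stop at 0.26. A spring keeps it straight up to 1.05 N m at the pin (8 N at the grip's middle); then it breaks over and the resistance falls, to 0.7 N m at 0.15 rad, 0.4 at the stop. Eased off, it springs straight.
- glass_weight: Glass paperweight, a dome 72 mm across and 49 mm high, loose on the desk; origin at the middle of its underside.
- mug: Striped mug 86 mm across and 90 mm high with a handle, loose on the desk; origin at the middle of its underside.
- calculator: Flat calculator 124 x 76 x 13 mm, loose on the desk; origin at the middle of its underside.
- bronze_plant: Dark bronze plant, fixed, left of the work: it fills world x 0.37 to 0.57, y 0.19 to 0.37 and is 0.42 m high; left of it the roof slopes down over the desk. A wooden chest, fixed at the back of the desk and 127 mm high, has its front face at world x = 0.69 from y = -0.11 to 0.11: keep the handle and the hand clear of both as they swing.

How it is judged:
On the way, in this order (a step that is already met when the one before it is completed fails the run):
1. the ring sits fully over the nut, down on the washer, with the handle straight (horizontal distance between wrench and washer below 0.004 m and z of wrench in the frame of mount below 0.043 m and angle between wrench's own z axis and vertical below 0.2 rad and value of joint handle below 0.03 rad), for 0.2 s.
2. the wrench, on the nut, has broken over at its hinge (folded by more than 0.07 rad) (horizontal distance between wrench and washer below 0.004 m and z of wrench in the frame of mount below 0.043 m and value of joint handle above 0.07 rad), for 0.1 s.
At the end, for the whole second after the job is handed in: The wrench has broken over once on the nut, and now sits at rest on it, ring down on the washer (within 6 mm of the washer's top, 4 mm of its axis, tilted less than 0.2 rad), handle straight again (fold under 0.03 rad), untouched (all of step 1 and linear speed of wrench below 0.02 m/s).
It fails at once if the handle is pushed on after it broke over until it is up against its stop (fold over 0.23 rad): the nut is overtightened (value of joint handle above 0.23 rad).
It fails at once if the wrench is forced or dropped onto the mount (more than 40 N on plate, boss, washer or stud) (contact force between wrench and mount above 40 N).
It fails at once if the paperweight, the mug or the calculator is shifted by more than 25 mm (distance of any of glass_weight, mug, calculator from where it was at the start of the episode above 0.025 m).
It also fails if it takes over 64 s, if anything falls off the work surface, if the arm or the gripper's body presses on something with over 40 N, if the wrist force passes 120 N, or if a joint passes its speed limit or range.

## Working session

There is one attempt and no reset: what is moved stays moved. The work goes in short steps, each a Python script; the robot and the scene stay as the last script left them, time stands still between calls to the robot, and variables do not carry over. Pictures are saved under pics/ and viewed, about 8 in all and at most 12, crops included, and the job is handed in when it is done.

```bash
mkdir -p pics; python3 - <<'E'
from cell import r, optics
import numpy as np, cv2
for n in ("top","scene"):
    d=optics.get_image(n); cv2.imwrite(f"pics/{n}0.png",d["pixels"][:,:,::-1]); np.savez(f"{n}0.npz",**d)
    print(n,d["fx"],d["fy"],d["cx"],d["cy"],np.round(d["camera_from_world"],4).tolist())
print(r.finger_overhang,r.current_t(),r.current_ee_rot(),r.current_contact_force())
E
```

```text
top 454.1738816055066 454.1738816055066 323.1865866954214 230.83308847954447 [[0.0216, -0.9997, 0.0121, -0.0128], [-0.9946, -0.0227, -0.1008, 0.5099], [0.1011, -0.0099, -0.9948, 1.0502], [0.0, 0.0, 0.0, 1.0]]
scene 436.85268153175036 436.85268153175036 321.08329046861155 247.924694039249 [[0.9789, 0.2038, 0.0129, -0.5193], [0.178, -0.8208, -0.5428, -0.0501], [-0.1001, 0.5337, -0.8397, 1.1094], [0.0, 0.0, 0.0, 1.0]]
0.022 0.1 [ 9.80871660e-01  1.94654879e-01 -5.39220118e-05 -5.11724469e-04] [ 0.84199155  0.1193433  -0.4551818 ]
```

View pics/top0.png

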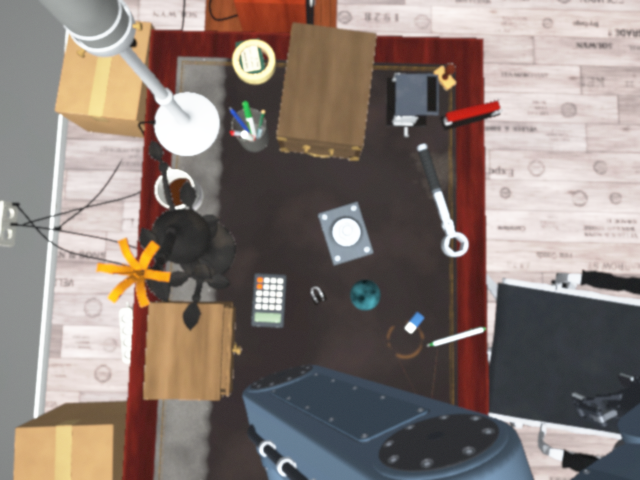

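View pics/scene0.png

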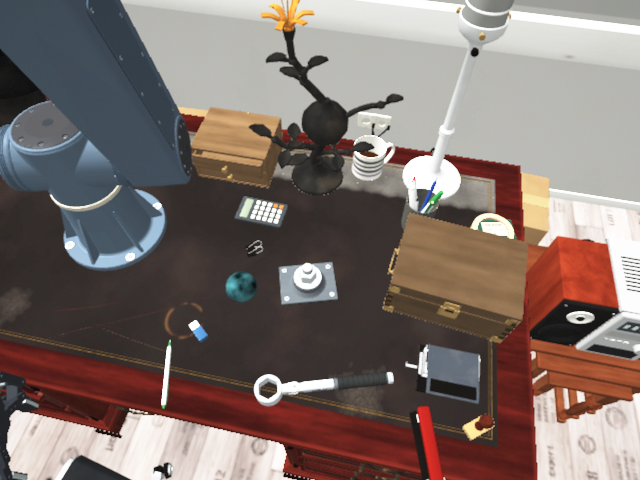

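The top view shows the mount at about (346,233), the wrench ring at (455,244) with its grip end at (421,146), the paperweight at (365,295) and the calculator at (268,300). Next I'll enlarge the mount and the wrench.

```bash
cat > h.py <<'E'
import numpy as np, cv2
def ray_at_z(d,u,v,z):
    T=d["camera_from_world"]; R=T[:3,:3]; c=-R.T@T[:3,3]
    w=R.T@np.array([(u-d["cx"])/d["fx"],(v-d["cy"])/d["fy"],1]); return c+w*(z-c[2])/w[2]
def proj(d,p):
    T=d["camera_from_world"]; q=T[:3,:3]@np.asarray(p)+T[:3,3]
    return np.array([d["cx"]+d["fx"]*q[0]/q[2],d["cy"]+d["fy"]*q[1]/q[2]])
def cloud(d):
    v,u=np.mgrid[:480,:640]; z=d["depth"].astype(float)
    P=np.stack([(u-d["cx"])/d["fx"]*z,(v-d["cy"])/d["fy"]*z,z],-1)
    T=d["camera_from_world"]; return (P-T[:3,3])@T[:3,:3]
E
python3 - <<'E'
from h import *
t=dict(np.load("top0.npz")); s=dict(np.load("scene0.npz"))
def crop(d,u0,v0,w,h,k): return cv2.resize(d["pixels"][v0:v0+h,u0:u0+w,::-1],(w*k,h*k),interpolation=cv2.INTER_CUBIC)
a=crop(t,315,200,64,72,6); b=crop(s,270,250,75,60,5); c=crop(t,410,140,65,120,5)
im=np.zeros((600,800,3),np.uint8); im[:432,:384]=a; im[:600,400:725]=c; cv2.imwrite("pics/c1.png",im)
e=np.zeros((600,800,3),np.uint8); e[:480,:600]=crop(s,270,250,75,60,8); cv2.imwrite("pics/c2.png",e)
for n,d in (("top",t),("scene",s)):
    P=cloud(d); ok=d["depth"]>0
    for nm,(x0,x1,y0,y1,z0,z1) in dict(desk=(.3,.6,-.25,.05,-.02,.02),).items():
        m=ok&(P[...,0]>x0)&(P[...,0]<x1)&(P[...,1]>y0)&(P[...,1]<y1)&(P[...,2]>z0)&(P[...,2]<z1); print(n,nm,m.sum(),np.median(P[m],0))
d=t
for nm,(u,v,z) in dict(ring=(455,244,.032),grip=(430,170,.026),mount=(346,232,.06)).items(): print(nm,ray_at_z(t,u,v,z))
for nm,(u,v,z) in dict(ring=(268,390,.032),grip=(362,381,.02),mount=(307,272,.08)).items(): print(nm,ray_at_z(s,u,v,z))
E
```

```text
top desk 14028 [ 0.44729531 -0.1067037   0.00150924]
scene desk 13859 [ 0.45384748 -0.13186339  0.00145271]
ring [ 0.48535746 -0.31266255  0.032     ]
grip [ 0.66316523 -0.25544875  0.026     ]
mount [ 0.50510739 -0.05347582  0.06      ]
ring [ 0.48910109 -0.3183332   0.032     ]
grip [ 0.66896777 -0.25860554  0.02      ]
mount [ 0.51191439 -0.06702907  0.08      ]
```

View pics/c1.png

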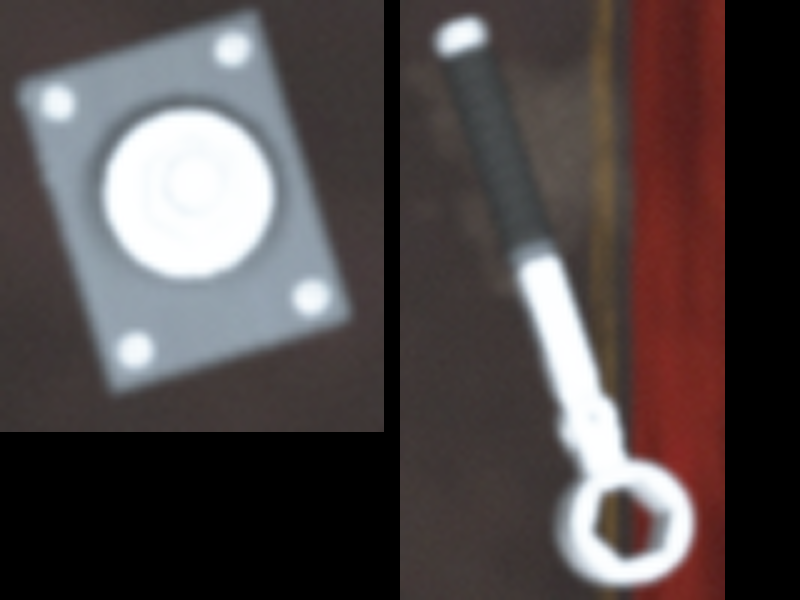

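View pics/c2.png

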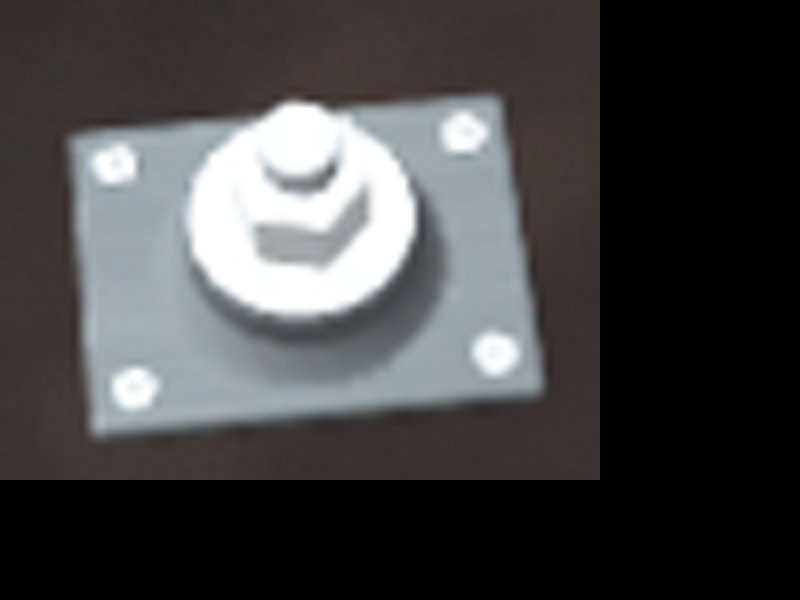

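The close-ups show the hexagon's dark faces, with bottom corners at about (255,262), (325,268) and (368,215) in c2. The ring centre is near (632,521) and the grip axis runs (461,36)→(534,255) in c1. I'll turn these readings into poses.

```bash
python3 - <<'E'
from h import *
t=dict(np.load("top0.npz")); s=dict(np.load("scene0.npz"))
T=lambda x,y,z:ray_at_z(t,315+(x+.5)/6-.5,200+(y+.5)/6-.5,z)
W=lambda x,y,z:ray_at_z(t,410+(x-400+.5)/5-.5,140+(y+.5)/5-.5,z)
S=lambda x,y,z:ray_at_z(s,270+(x+.5)/8-.5,250+(y+.5)/8-.5,z)
f=lambda a:np.round(a,4)
pt=np.array([T(258,10,.01),T(18,85,.01),T(112,395,.01),T(352,318,.01)]); ps=np.array([S(70,135,.01),S(500,97,.01),S(543,385,.01),S(93,425,.01)])
for p in (pt,ps): print("plate",f(p.mean(0)),f(np.linalg.norm(p-np.roll(p,1,0),axis=1)))
d=pt[0]+pt[1]-pt[2]-pt[3]; print("plate yaw",np.degrees(np.arctan2(d[1],d[0])))
d=ps[2]+ps[1]-ps[0]-ps[3]; print("plate yaw scene",np.degrees(np.arctan2(d[1],d[0])))
print("washer top",f(T(189,193,.037)),"scene",f(S(301,204,.037)),"tube top",f(T(193,182,.08)),"scene",f(S(299,140,.08)))
for z,c in ((.037,[(255,262),(325,268),(368,215)]),(.0625,[(257,226),(330,232),(368,183)])):
    p=np.array([S(x,y,z) for x,y in c])
    for a,b in zip(p,p[1:]): e=b-a; print("hex edge",f(np.linalg.norm(e)),"normal yaw mod60",(np.degrees(np.arctan2(e[1],e[0]))+90)%60)
    for q in p: q=q-ps.mean(0); print(" corner r",f(np.hypot(*q[:2])),"flat yaw mod60",(np.degrees(np.arctan2(q[1],q[0]))+30)%60)
a,b=W(461,36,.022),W(534,255,.018); print("grip",f(a),f(b),np.degrees(np.arctan2(*(a-b)[1::-1])))
rg=W(633,521,.032); d=a-rg; print("ring",f(rg),np.degrees(np.arctan2(d[1],d[0])),np.hypot(*d[:2]))
for nm,(u,v,z) in dict(paper=(365,295,.02),calc=(268,300,.013)).items(): print(nm,f(ray_at_z(t,u,v,z)))
# ring via depth
for n,dd in (("top",t),("scene",s)):
    P=cloud(dd); m=(dd["depth"]>0)&(P[...,2]>.026)&(P[...,2]<.04)&(np.hypot(P[...,0]-.487,P[...,1]+.315)<.045)
    (x,y),R=cv2.minEnclosingCircle(P[m][:,:2].astype(np.float32)); print(n,"ring",m.sum(),x,y,R,P[m][:,2].mean())
    m=(dd["depth"]>0)&(P[...,2]>.03)&(P[...,2]<.042)&(np.hypot(P[...,0]-.507,P[...,1]+.058)<.045)
    (x,y),R=cv2.minEnclosingCircle(P[m][:,:2].astype(np.float32)); print(n,"washer",m.sum(),x,y,R,P[m][:,2].mean())
    m=(dd["depth"]>0)&(P[...,2]>.006)&(P[...,2]<.04)&(P[...,0]>.51)&(P[...,0]<.76)&(P[...,1]>-.34)&(P[...,1]<-.2)
    q=P[m][:,:2]; vx,vy,x0,y0=cv2.fitLine(q.astype(np.float32),cv2.DIST_HUBER,0,.01,.01).ravel(); print(n,"axis",m.sum(),np.degrees(np.arctan2(vy,vx))%180,x0,y0)
E
```

```text
plate [ 0.5074 -0.0551  0.01  ] [0.1296 0.1016 0.1299 0.1007]
plate [ 0.5086 -0.0534  0.01  ] [0.096  0.1294 0.0967 0.1287]
plate yaw 17.842058752139096
plate yaw scene 17.905601724700528
washer top [ 0.508  -0.0551  0.037 ] scene [ 0.5081 -0.051   0.037 ] tube top [ 0.5079 -0.0539  0.08  ] scene [ 0.509  -0.0549  0.08  ]
hex edge 0.0199 normal yaw mod60 36.61556748789866
hex edge 0.021 normal yaw mod60 36.78011422178409
 corner r 0.0207 flat yaw mod60 34.08520702094535
 corner r 0.0196 flat yaw mod60 33.27749958281822
 corner r 0.0193 flat yaw mod60 38.861680321379495
hex edge 0.0203 normal yaw mod60 36.817539670786076
hex edge 0.0188 normal yaw mod60 38.14549236893026
 corner r 0.0221 flat yaw mod60 40.593810960677374
 corner r 0.0224 flat yaw mod60 34.84468086229342
 corner r 0.0198 flat yaw mod60 27.183427506846243
grip [ 0.7211 -0.2366  0.022 ] [ 0.6148 -0.2728  0.018 ] 18.81644445217042
ring [ 0.4859 -0.3155  0.032 ] 18.54728462084467 0.24810528906555726
paper [ 0.3613 -0.103   0.02  ]
calc [0.3445 0.125  0.013 ]
top ring 249 0.49513018131256104 -0.3118785321712494 0.03610861301422119 0.03225983204961254
top washer 382 0.5086946487426758 -0.05510638281702995 0.03332912176847458 0.037329598049807546
top axis 1018 17.905571 0.6334738 -0.26523829
scene ring 346 0.495963454246521 -0.31095564365386963 0.03563470020890236 0.03204863973042096
scene washer 327 0.5107578635215759 -0.054271530359983444 0.03340240567922592 0.03699279982574176
scene axis 1400 17.93208 0.6223133 -0.27325487
```

Both cameras agree. The nut axis is at (0.508, -0.055) and its flat yaw is about 37° mod 60, so I'll use a handle yaw of -83°. That swings clear of the chest. The wrench ring is at (0.486, -0.314) with yaw about 18.2°. I'll grasp the shank now.

```bash
cat >> h.py <<'E'
from scipy.spatial.transform import Rotation as Ro
def down(deg):
    c,s=np.cos(np.radians(deg)),np.sin(np.radians(deg))
    return Ro.from_matrix(np.array([[c,s,0],[s,-c,0],[0,0,-1.]])).as_quat()
def st(r,m=""): print(m,"t%.2f"%r.current_t(),np.round(r.current_tool_pos(),4),"F",np.round(r.current_contact_force(),1),"M",np.round(r.current_torque(),2),"op %.3f"%r.current_opening())
E
python3 - <<'E'
from h import *; from cell import r,optics
psi=18.2; c,s=np.cos(np.radians(psi)),np.sin(np.radians(psi))
p=np.array([.486+.081*c,-.314+.081*s,0])
r.move_to(p+[0,0,.12],down(psi)); st(r)
for a in (-83,-120): print(r.inverse_kinematics(np.array([.508,-.055,.06])+.187*np.array([np.cos(np.radians(a)),np.sin(np.radians(a)),0]),down(a)))
r.move_linear(p+[0,0,.028],vel=.1); st(r)
r.set_gripper(0.0,50); st(r,"gripped")
r.move_linear(p+[0,0,.17],vel=.1); st(r,"lift")
print(r.current_q())
a=-83; n=np.array([.508,-.055,0]); 
r.move_to(n+.081*np.array([np.cos(np.radians(a)),np.sin(np.radians(a)),0])+[0,0,.17],down(a)); st(r,"over"); r.sleep(.3)
for nm in ("top","scene"):
    d=optics.get_image(nm); np.savez(nm+"1.npz",**d)
t=dict(np.load("top1.npz"));s=dict(np.load("scene1.npz"))
def crop(d,u0,v0,w,h,k): return cv2.resize(d["pixels"][v0:v0+h,u0:u0+w,::-1],(w*k,h*k),interpolation=cv2.INTER_CUBIC)
u,v=proj(t,[.508,-.075,.17]).astype(int); u2,v2=proj(s,[.508,-.075,.15]).astype(int); print(u,v,u2,v2)
cv2.imwrite("pics/c3.png",np.hstack([crop(t,u-40,v-60,80,120,5),crop(s,u2-40,v2-60,80,120,5)]))
E
```

```text
t1.71 [ 0.5626 -0.2897  0.1204] F [ 0.4 -0.2  0.2] M [-0.    0.03  0.07] op 0.997
[-5.05468907e-01  6.65720235e-01  1.69296126e+00 -4.44089210e-16
  7.82911154e-01  2.51395070e+00]
None
 t2.77 [ 0.5634 -0.2889  0.0287] F [-0.9 -0.1 -0.3] M [ 0.01 -0.05 -0.03] op 0.999
gripped t3.40 [ 0.5631 -0.2888  0.0283] F [-1.4  0.   4.8] M [ 0.18  0.21 -0.04] op 0.198
lift t4.97 [ 0.5627 -0.2885  0.1693] F [-0.4 -0.7 -5.4] M [-0.   -0.05 -0.05] op 0.196
[-5.47426872e-01  5.88520912e-01  1.49943113e+00  1.16827400e-05
  1.05483194e+00  7.05733111e-01]
over t6.68 [ 0.518  -0.1356  0.17  ] F [-0.5 -0.6 -2.3] M [0.   0.01 0.01] op 0.195
359 225 303 257
```

View pics/c3.png

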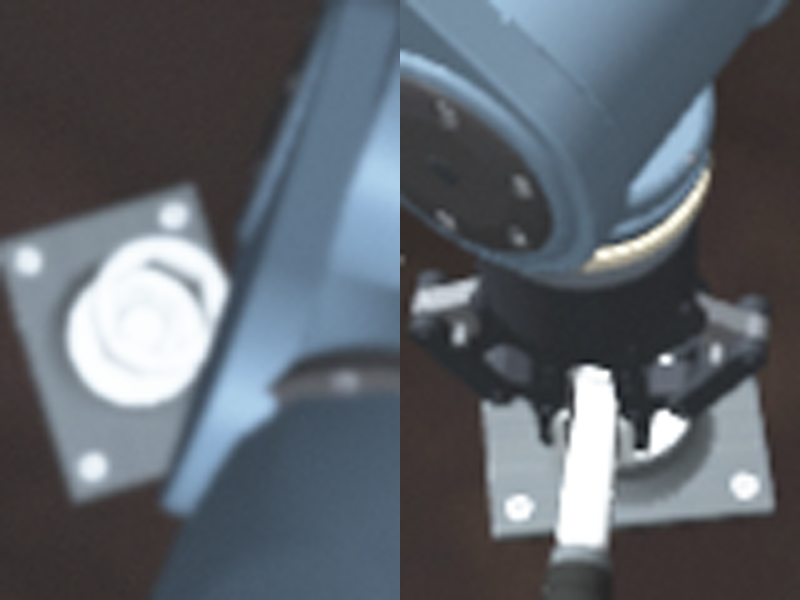

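Top crop: the ring is over the mount with its outer rim spanning x≈93–232 and its top at ≈235, so its centre is about (162,305). The wrench hangs level. I'll compute the offset, correct it, go lower and look again.

```bash
python3 - <<'E'
from h import *; from cell import r,optics
t=dict(np.load("top1.npz"))
rc=ray_at_z(t,319+162.5/5-.1-.4+.0,165+305/5-.4,.1737); print("ring hand-read",rc)
P=cloud(t); m=(t["depth"]>0)&(abs(P[...,2]-.1737)<.006)&(np.hypot(P[...,0]-.508,P[...,1]+.055)<.04)
q=P[m]; (x,y),R=cv2.minEnclosingCircle(q[:,:2].astype(np.float32)); print("depth ring",m.sum(),x,y,R,np.median(q[:,2]))
e=np.array([.508,-.055])-rc[:2]; print("corr",e)
p=np.array(r.current_tool_pos()); 
if np.hypot(*e)<.015:
    p[:2]+=e; p[2]=.1145; r.move_linear(p,vel=.06); r.sleep(.3); st(r)
    t=optics.get_image("top"); np.savez("top2.npz",**t)
    u,v=proj(t,[.508,-.055,.1]).astype(int); print(u,v)
    a=t["pixels"][v-32:v+32,u-40:u+40,::-1].astype(float); a=np.clip((a-150)*255/105,0,255)if 0 else a
    cv2.imwrite("pics/c4.png",cv2.resize(a.astype(np.uint8),(800,640)[:2],interpolation=cv2.INTER_CUBIC)[:600])
E
```

```text
ring hand-read [ 0.50710662 -0.05661551  0.1737    ]
depth ring 270 0.5082014799118042 -0.056462612003088 0.027488047257065773 0.17416973995009666
corr [0.00089338 0.00161551]
 t8.46 [ 0.5188 -0.1338  0.1147] F [-0.3 -0.3 -3.6] M [0.06 0.03 0.04] op 0.195
347 228
```

View pics/c4.png

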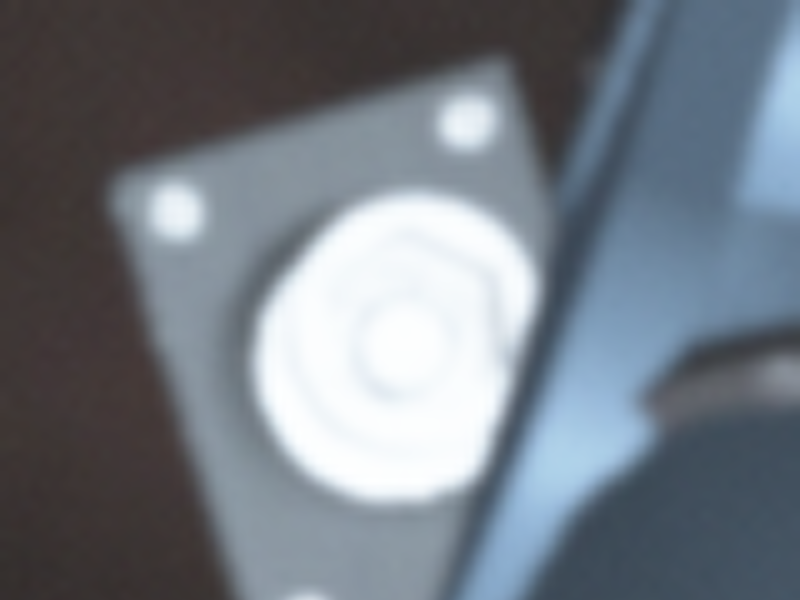

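The crop shows the ring concentric with the tube to about a millimetre. I'll lower it in guarded steps.

```bash
python3 - <<'E'
from h import *; from cell import r,optics
p=np.array(r.current_tool_pos()); r.sleep(.2)
b=np.mean([r.current_contact_force() for _ in range(5)],0); print("base",b)
p[2]=.098; r.move_linear(p,vel=.05)
while p[2]>.0640:
    p[2]-=.0015; r.move_linear(p,vel=.015)
    F=np.array(r.current_contact_force())-b; M=np.round(r.current_torque(),2)
    print(round(p[2],4),np.round(r.current_tool_pos(),4),np.round(F,1),M)
    if F[2]>10 or np.hypot(F[0],F[1])>12: print("STOP");break
st(r)
E
```

```text
base [-0.15265985 -0.40946226 -4.24630527]
0.0965 [ 0.5189 -0.1339  0.0966] [0.6 0.3 0.3] [ 0.03  0.03 -0.05]
0.095 [ 0.5188 -0.1339  0.095 ] [0.1 0.3 0.6] [-0.05 -0.01 -0.02]
0.0935 [ 0.5188 -0.1338  0.0934] [ 0.5 -0.   0.1] [ 0.06 -0.02  0.04]
0.092 [ 0.5187 -0.1338  0.0919] [0.4 0.9 0.5] [0.03 0.02 0.01]
0.0905 [ 0.5187 -0.1338  0.0904] [-0.8 -0.2  0.7] [-0.   -0.04 -0.04]
0.089 [ 0.5187 -0.1338  0.0889] [0.4 0.3 1. ] [-0.03  0.06  0.02]
0.0875 [ 0.5188 -0.1339  0.0874] [ 1.5 -0.1 -0.4] [-0.03  0.05 -0.02]
0.086 [ 0.5187 -0.134   0.0859] [-0.2 -1.3 -0. ] [-0.27  0.09  0.04]
0.0845 [ 0.5187 -0.134   0.0844] [-0.8 -2.4  1.2] [-0.4   0.25  0.13]
0.083 [ 0.5188 -0.134   0.083 ] [-1.7 -2.8  2.5] [-0.46  0.36  0.18]
0.0815 [ 0.5188 -0.134   0.0815] [-2.1 -4.1  3.8] [-0.64  0.39  0.17]
0.08 [ 0.5188 -0.134   0.08  ] [-2.7 -4.   3.5] [-0.6   0.51  0.17]
0.0785 [ 0.5188 -0.134   0.0785] [-3.  -4.2  4.7] [-0.52  0.46  0.17]
0.077 [ 0.5188 -0.134   0.077 ] [-3.2 -4.4  3.9] [-0.64  0.48  0.21]
0.0755 [ 0.5188 -0.134   0.0755] [-3.5 -5.2  4.7] [-0.58  0.49  0.17]
0.074 [ 0.5188 -0.134   0.0741] [-2.7 -4.7  2.9] [-0.61  0.48  0.22]
0.0725 [ 0.5188 -0.134   0.0726] [-2.3 -4.4  4.3] [-0.6   0.5   0.19]
0.071 [ 0.5188 -0.134   0.0711] [-2.4 -4.4  4.2] [-0.6   0.54  0.27]
0.0695 [ 0.5188 -0.134   0.0696] [-3.4 -5.3  4. ] [-0.51  0.54  0.21]
0.068 [ 0.5188 -0.134   0.0681] [-2.9 -3.6  4.6] [-0.51  0.52  0.23]
0.0665 [ 0.519  -0.1341  0.0669] [-2.5 -4.3  8.2] [-0.46  0.73  0.13]
0.065 [ 0.519  -0.1343  0.0655] [-3.9 -4.7  9.5] [-0.58  0.8   0.19]
0.0635 [ 0.5191 -0.1344  0.0643] [-5.1 -6.5 13.1] [-0.58  0.86  0.13]
STOP
 t14.94 [ 0.5191 -0.1344  0.0643] F [-5.3 -6.9  8.8] M [-0.58  0.86  0.13] op 0.195
```

The ring slid fully down and is seated: TCP z is about 0.0645 against a predicted 0.065, with forces low. I'll release, back off and check.

```bash
python3 - <<'E'
from h import *; from cell import r,optics
p=np.array(r.current_tool_pos()); r.set_gripper(1.0); st(r,"open")
p[2]=.19; r.move_linear(p,vel=.15); st(r)
n=np.array([.508,-.055,0]); u=lambda a:np.array([np.cos(np.radians(a)),np.sin(np.radians(a)),0])
r.move_to(n+.187*u(-83)+[0,0,.19],down(97)); print(r.current_q())
for a in (-100,-125): print(a,r.inverse_kinematics(n+.187*u(a)+[0,0,.05],down(a+180)))
s=optics.get_image("scene"); t=optics.get_image("top"); np.savez("top3.npz",**t); np.savez("scene3.npz",**s)
a=cv2.resize(s["pixels"][230:390,240:400,::-1],(400,400),interpolation=cv2.INTER_CUBIC); b=cv2.resize(t["pixels"][180:340,300:460,::-1],(400,400),interpolation=cv2.INTER_CUBIC)
cv2.imwrite("pics/c5.png",np.hstack([a,b])); 
P=cloud(s)
for x in (0.075,.09,.11,.125,.15,.17,.19,.21,.23,.245):
    m=(s["depth"]>0)&(P[...,2]>.012)&(P[...,2]<.09); q=P[m]-n; al=q@u(-83); la=q@u(7); k=(abs(al-x)<.006)&(abs(la)<.03)
    if k.sum(): print(x,k.sum(),"lat %.4f"%np.median(la[k]),"ztop %.4f"%np.percentile(q[k][:,2],90))
E
```

```text
open t15.61 [ 0.5188 -0.1338  0.0635] F [ 0.   0.  -0.1] M [ 0.02  0.04 -0.02] op 0.997
 t16.60 [ 0.5187 -0.1342  0.1892] F [-0.7 -0.1 -0.4] M [-0.02 -0.05 -0.03] op 1.000
[-5.05363906e-01  4.79812912e-01  1.62567555e+00 -2.73795241e-05
  1.03618134e+00 -6.27215785e-01]
-100 [-5.53463249e-01  6.17691868e-01  1.83186920e+00 -4.44089210e-16
  6.92031584e-01 -3.78930324e-01]
-125 [-5.82270981e-01  5.21726112e-01  2.03871078e+00 -4.44089210e-16
  5.81155762e-01  2.85942568e-02]
0.11 2 lat -0.0016 ztop 0.0489
0.125 50 lat -0.0033 ztop 0.0536
0.15 66 lat -0.0027 ztop 0.0537
0.17 71 lat -0.0044 ztop 0.0520
0.19 72 lat -0.0047 ztop 0.0504
0.21 77 lat -0.0058 ztop 0.0489
0.23 76 lat -0.0069 ztop 0.0470
0.245 69 lat -0.0080 ztop 0.0435
```

View pics/c5.png

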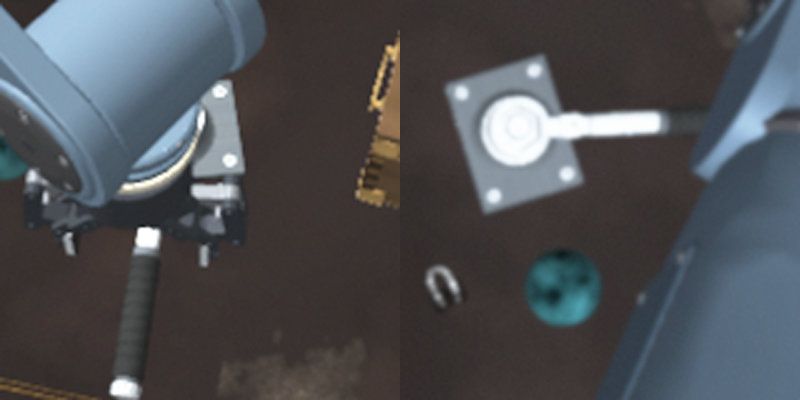

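The wrench sits on the nut at about -86° yaw with a slight droop, and the grip's centre is at z≈0.038. Nothing else has moved. I'll straddle the grip with a loose gap and push clockwise, watching the force.

```bash
cat > turn.py <<'E'
from h import *; from cell import r,optics
n=np.array([.508,-.055,0]); u=lambda a:np.array([np.cos(np.radians(a)),np.sin(np.radians(a)),0])
Z=.036
def go(a,vel=.03,z=Z): r.move_linear(n+.187*u(a)+[0,0,z],down(a+180),vel=vel)
E
python3 - <<'E'
from turn import *
a=-86.; r.move_to(n+.187*u(a)+[0,0,.19],down(a+180)); go(a,.12); st(r,"down")
r.set_gripper(.43,20); r.sleep(.2); st(r,"straddle")
b=np.mean([r.current_contact_force() for _ in range(5)],0)
home=None; pk=0
while a>-124:
    a-=1 if a>-93 else .5
    go(a); F=np.array(r.current_contact_force())-b; ft=F@u(a+90); pk=max(pk,ft)
    print(a,"Ft %.1f Fr %.1f Fz %.1f"%(ft,F@u(a),F[2]),end=" | ")
    if home is None and ft>5: home=a; print("HOME")
    if ft>12 or (home is not None and a<=home-4.5): break
st(r,"\nend"); print(home,pk)
d=optics.get_image("top"); np.savez("top4.npz",**d); s=optics.get_image("scene"); np.savez("scene4.npz",**s)
cv2.imwrite("pics/c6.png",np.hstack([cv2.resize(s["pixels"][230:390,240:400,::-1],(400,400),interpolation=cv2.INTER_CUBIC),cv2.resize(d["pixels"][190:290,310:410,::-1],(400,400),interpolation=cv2.INTER_CUBIC)]))
E
```

```text
down t21.17 [ 0.5214 -0.2418  0.0367] F [-0.4 -0.1 -0.1] M [-0.01  0.02  0.04] op 1.000
straddle t21.90 [ 0.521  -0.2415  0.036 ] F [-0.5  0.6 -0. ] M [-0.05  0.03  0.01] op 0.430
-87.0 Ft 0.1 Fr 0.5 Fz 0.7 | -88.0 Ft 1.1 Fr 0.5 Fz 0.7 | -89.0 Ft 1.8 Fr 0.7 Fz -0.8 | -90.0 Ft 2.3 Fr 0.5 Fz -0.7 | -91.0 Ft 0.7 Fr -0.3 Fz -0.8 | -92.0 Ft 1.4 Fr 1.5 Fz 0.9 | -93.0 Ft 1.5 Fr -0.7 Fz 0.5 | -93.5 Ft 2.4 Fr 0.5 Fz -0.5 | -94.0 Ft 1.2 Fr 1.0 Fz 0.2 | -94.5 Ft 2.0 Fr -0.5 Fz -0.2 | -95.0 Ft 1.4 Fr 0.7 Fz -0.7 | -95.5 Ft 1.0 Fr 1.3 Fz -0.0 | -96.0 Ft 1.7 Fr 0.2 Fz -0.0 | -96.5 Ft 1.8 Fr 0.3 Fz 1.6 | -97.0 Ft 1.4 Fr -0.2 Fz -0.7 | -97.5 Ft 0.5 Fr -0.2 Fz -0.7 | -98.0 Ft 1.7 Fr -0.5 Fz 0.3 | -98.5 Ft 1.8 Fr -0.1 Fz 0.0 | -99.0 Ft 1.9 Fr -0.6 Fz -0.6 | -99.5 Ft 2.0 Fr -0.5 Fz -0.3 | -100.0 Ft 1.1 Fr -0.9 Fz -0.2 | -100.5 Ft 1.9 Fr 0.8 Fz -0.5 | -101.0 Ft 1.2 Fr 0.2 Fz 0.1 | -101.5 Ft 2.0 Fr -0.2 Fz 0.6 | -102.0 Ft 2.1 Fr -0.1 Fz -0.2 | -102.5 Ft 2.5 Fr 0.0 Fz 0.5 | -103.0 Ft 1.0 Fr -0.1 Fz 0.0 | -103.5 Ft 2.1 Fr 0.1 Fz -0.2 | -104.0 Ft 2.9 Fr -0.3 Fz 0.0 | -104.5 Ft 4.0 Fr -0.7 Fz 1.5 | -105.0 Ft 5.0 Fr -1.9 Fz 0.2 | HOME
-105.5 Ft 5.1 Fr -1.6 Fz 1.5 | -106.0 Ft 6.5 Fr -2.4 Fz 1.3 | -106.5 Ft 6.6 Fr -1.9 Fz 2.7 | -107.0 Ft 7.3 Fr -2.1 Fz 1.5 | -107.5 Ft 6.7 Fr -1.1 Fz 1.9 | -108.0 Ft 6.6 Fr -2.7 Fz 1.4 | -108.5 Ft 5.6 Fr -1.7 Fz 1.3 | -109.0 Ft 7.0 Fr -0.9 Fz 1.4 | -109.5 Ft 6.9 Fr -1.3 Fz 1.7 | 
end t31.96 [ 0.4461 -0.2316  0.0363] F [ 6.4 -0.4  1.7] M [-0.03 -0.91  0.09] op 0.431
-105.0 7.309741240150044
```

View pics/c6.png

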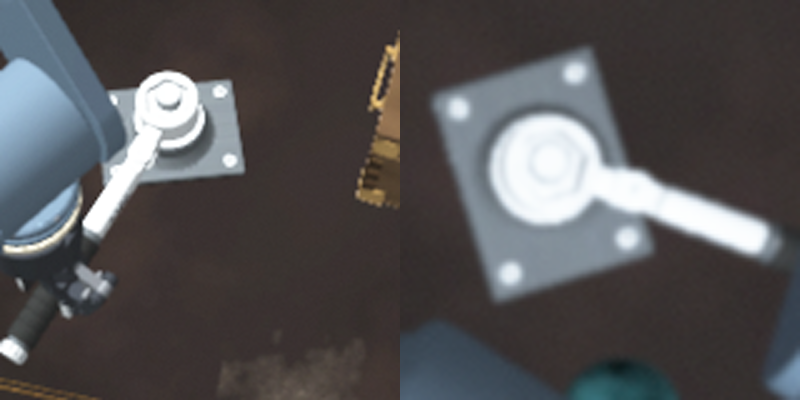

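The crop shows the handle being pushed with the ring flat on the washer. Force peaked at about 7.3 N near -107° and then levelled off, which suggests it has just broken over. I'll measure the fold from how far the shank line misses the nut axis.

```bash
cat >> turn.py <<'E'
def fold(d,yaw):
    # shank/handle centreline by depth points; its miss of the nut axis = 52 mm*sin(fold)
    P=cloud(d)-n; al=P@u(yaw); la=P@u(yaw+90); m=(d["depth"]>0)&(P[...,2]>.035)&(P[...,2]<.075)&(al>.07)&(al<.138)&(abs(la)<.03)
    A,L=al[m],la[m]; xs=[];ys=[]
    for x in np.arange(.072,.136,.004):
        k=abs(A-x)<.003
        if k.sum()>3: xs.append(x); ys.append((L[k].min()+L[k].max())/2)
    c=np.polyfit(xs,ys,1); return len(xs),"slope deg %.2f miss mm %.2f  yaw %.2f"%(np.degrees(np.arctan(c[0])),c[1]*1e3,yaw+np.degrees(np.arctan(c[0])))
E
python3 - <<'E'
from turn import *
for k,y in ((3,-86),(4,-109)):
    for nm in ("top","scene"):
        d=dict(np.load(f"{nm}{k}.npz"))
        try: print(k,nm,fold(d,y))
        except Exception as e: print(k,nm,e)
E
```

```text
3 top (17, 'slope deg 0.76 miss mm 0.02  yaw -85.24')
3 scene (6, 'slope deg 0.81 miss mm 1.69  yaw -85.19')
4 top (17, 'slope deg 0.69 miss mm 3.34  yaw -108.31')
4 scene (17, 'slope deg 1.53 miss mm 3.26  yaw -107.47')
```

The fold is about 0.063 rad, consistent with the force estimate. Another 2° brings it to about 0.11. I'll hold it there briefly, then ease off.

```bash
python3 - <<'E'
from turn import *
for a in (-110,-110.5,-111,-111.5): go(a,.02); F=np.array(r.current_contact_force()); print(a,"Ft %.1f"%(F@u(a+90)))
r.sleep(.3)
for nm in("top","scene"):
    d=optics.get_image(nm); np.savez(nm+"5.npz",**d)
    print(nm,fold(d,-110.5))
st(r)
E
```

```text
-110 Ft 5.4
-110.5 Ft 5.5
-111 Ft 5.4
-111.5 Ft 5.2
top (17, 'slope deg -0.93 miss mm 6.38  yaw -111.43')
scene (17, 'slope deg -0.45 miss mm 6.91  yaw -110.95')
 t33.46 [ 0.4399 -0.2292  0.0362] F [5.4 0.2 0.7] M [-0.05 -0.8   0.03] op 0.433
```

The fold is about 0.127 rad (both cameras 0.12–0.13) and the force has dropped to 5.2 N, so it has broken over. Now I'll ease off, let go and retreat.

```bash
python3 - <<'E'
from turn import *
a=-111.5
while a<-99:
    a+=.5; go(a,.02); F=np.array(r.current_contact_force()); ft=F@u(a+90); print(a,"%.1f"%ft,end=" | ")
    if ft<1 and a>-107: break
a+=1.2; go(a,.02); st(r,"\nfree")
r.set_gripper(.8); st(r,"open")
p=np.array(r.current_tool_pos()); p[2]=.2; r.move_linear(p,vel=.1); st(r)
r.move_to([.35,-.42,.25],down(a+180)); r.sleep(.3)
for nm in("top","scene"):
    d=optics.get_image(nm); np.savez(nm+"6.npz",**d); cv2.imwrite(f"pics/{nm}6.png",d["pixels"][:,:,::-1])
    print(nm,fold(d,-104))
    P=cloud(d)-n; m=(d["depth"]>0)&(P[...,2]>.058)&(P[...,2]<.077)&(np.hypot(P[...,0],P[...,1])<.04)
    print(" ring",cv2.minEnclosingCircle(P[m][:,:2].astype(np.float32)),np.median(P[m][:,2]))
t=cv2.imread("pics/top6.png"); s=cv2.imread("pics/scene6.png")
cv2.imwrite("pics/c7.png",np.hstack([cv2.resize(s[210:390,210:390],(400,400)),cv2.resize(t[190:350,250:410],(400,400))]))
E
```

```text
-111.0 5.3 | -110.5 4.4 | -110.0 6.1 | -109.5 5.9 | -109.0 6.8 | -108.5 6.8 | -108.0 6.5 | -107.5 6.8 | -107.0 7.2 | -106.5 5.6 | -106.0 3.5 | -105.5 1.4 | -105.0 0.4 | 
free t37.05 [ 0.4635 -0.2366  0.036 ] F [-0.4 -0.7 -0.8] M [-0.06  0.03 -0.05] op 0.429
open t37.46 [ 0.4634 -0.2366  0.036 ] F [ 0.  -0.3 -0.2] M [-0.01 -0.05 -0.05] op 0.801
 t39.25 [ 0.4632 -0.2365  0.1995] F [-1.2 -0.3  0. ] M [ 0.    0.03 -0.03] op 0.800
top (17, 'slope deg 1.39 miss mm 0.36  yaw -102.61')
 ring ((0.000628105306532234, -0.007000315468758345), 0.03297549858689308) 0.06949794380590835
scene (17, 'slope deg 1.08 miss mm 2.17  yaw -102.92')
 ring ((-0.0020478907972574234, -0.0057924482971429825), 0.033949583768844604) 0.0695320618069421
```

View pics/c7.png

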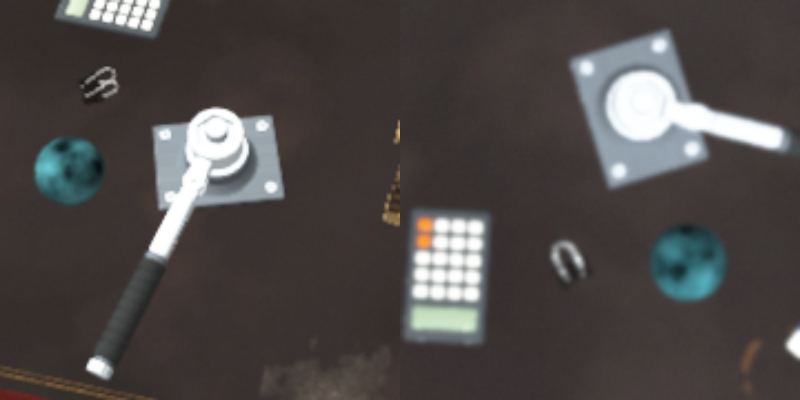

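The wrench is straight and seated on the washer, and the hand is clear. I'm handing in.

```bash
python3 -c "
from cell import r
r.hand_in(); print(r.current_t())"
```

```text
the job is handed in; nothing more can be done
the job is handed in; nothing more can be done
```

The wrench broke over on the nut without reaching its stop, and I handed the job in with it left sitting there, straight and untouched. The hand-in gives no verdict, so what follows is from my own measurements.

- **Seating:** I carried the wrench by its shank and lowered it over the nut at about -83° yaw. Vertical force peaked at about 13 N, well under the 40 N limit.
- **Turning:** I pushed the grip clockwise with the jaws loosely round it. The nut came home after about 18–20°, and the push force peaked at 7.3 N.
- **Break-over:** I stopped at a fold of about 0.12–0.13 rad by both cameras, with the push force down to 5.2 N. I then eased off until the force was near zero and backed the hand away.

**Last checks, at about 40 s:**
- **Ring height:** the ring's top is at 69.5 mm (69 mm expected), so it is down on the washer.
- **Handle:** the top camera shows it straight, with the handle line missing the nut axis by 0.4 mm. The scene camera reads 2.2 mm, but it already read 1.7 mm when the handle was straight, so I take that as bias.
- **Ring centring:** the circle fit on the ring also picked up the neck of the wrench (33 mm radius instead of 27.5), so it can't confirm the final centring. I judged that from the ring sitting over the nut in the pictures.
- **Other objects:** the paperweight and calculator look unmoved in the last picture. The mug was outside that view, but the arm never went near it.

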